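# Close the sewing box with its nested lids, then raise the outer lid alone

### The arm

A 6-joint arm with a two-finger parallel gripper is mounted at the origin on a cart in front of the work surface, level with it; the furniture and walls round the work are solid. World frame = base frame: x ahead of the robot, y to its left, z up, the work surface at z = 0. Lengths are in m, angles in degrees, forces in N, time in s.
With the tool pointing down it reaches from about 0.375 to 0.75 m from the base axis. Payload 9 kg.
Tool frame: the origin (TCP) lies where the fingers leave the gripper's body, on its centre line; the fingertips stand 73 mm ahead of it and the grasp point (between the pads) lies 54 mm ahead of it (robot.tip_reach is the distance from the TCP to the fingertips, in m); z points along the fingers, y is the line along which they close (so a half turn about z gives the same grasp; the last joint's range is limited). The gripper opens to 85 mm and grips with 20 to 120 N. Pads are 22 mm wide; open, the fingers measure 114 mm over their backs; the gripper's body (76 mm by 85 mm) begins 54 mm behind the grasp point. The pads swing forward as they close: fully open they stand 13 mm farther back than shut.
Start: joints at [-77.619, 5.964, 5.575, 89.605, 0, 77.527], TCP at [0.252, -0.544, 0.304] pointing down, gripper open.
Joint ranges: [-171.21, 171.21], [-48.23, 106.86], [-62.78, 66.21], [-105.2, 120.99], [-86.42, 89.51], [-180, 180]. Speed limits (degrees/s): [127.2, 127.2, 147.25, 180, 180, 180].

### API

Orientations are given as [roll, pitch, yaw] about the fixed x, y, z axes, in that order (R = Rz(yaw) Ry(pitch) Rx(roll)).
In Python, from plant import robot gives the robot as it stands. Calls block until the motion is done:
- robot.move_pose(position, orientation): joint-space move of the TCP to a pose.
- robot.line_to(position, vel=0.15, rotation=None, guard=None): straight line of the TCP; rotation=None keeps the orientation; vel is the mean speed in m/s. With guard (N) it stops when the force on the tool has changed by that much, and returns True; else False.
- robot.goto_joints(angles): joint-space move.
- robot.set_gripper(opening): finger opening in m; the grip force is fixed at half the most; returns when the fingers have stopped.
- robot.pause(seconds).
- robot.ik(position, orientation): joint angles nearest the present ones, or None.
- robot.observe(): the state.
- robot.grab_frame(name): name is "side" or "top" or "wrist"; returns the picture (384x512x3 uint8, blue, green, red); there is no depth.
- robot.get_calibration(name): a dict with "vertical_fov" (degrees; the focal length in pixels is half the picture's height over the tangent of half this angle, whatever the lens; pixels are square), "cx", "cy" (the principal point, pixels), "k1" (the pictures are not rectified: a ray, as slopes to the right and down, at radius r is drawn at 1 + k1 r^2 times it, then the intrinsics apply), "rvec" (rotation vector, rad) and "tvec" (3), from world to camera coordinates, as OpenCV has them. Camera axes: x right, y down, z forward; pixel columns grow to the right and rows downward; lengths in m; the calibration is good to about 2 mm. A picture is of the moment at which its call begins: read the wrist's pose just before it. get_calibration takes no time and is no camera call; for the wrist camera it gives the pose at the moment of the call.
A pose or a line that the arm cannot do raises robot.IKError and nothing moves.
- robot.job_done(): hands the job in; it is judged then, once.
The state is a dict: "time": time; "q": joint angles; "qvel": joint speeds; "joint_torque": joint torques, N m; "tool_pos": TCP position; "tcp_rot": TCP orientation; "ft_force": force on the tool from outside, world axes, zero at the start; "torque": the same for the moment, N m; "gripper_width": finger opening in m; "gripper_force": force on a finger pad.
Only numpy, scipy, OpenCV 4.12 (cv2) and the standard library are available. Lean on these libraries where they do the work, as an engineer would, in place of code of your own. Each camera call takes 0.05 s, during which the arm holds its last target. There are 200 camera calls.

### The job

Set up the sewing box for mending: push the open box along its rubber mat until two sides lie flat against both metal rails, so that the spinning washers cannot walk it about. Then carry both lids over together, still nested, lower them squarely until the inner lid is fully home in the box, and let go. Lastly lift the outer lid alone straight up until its lower edge is clear above the wooden handle, the inner lid left seated and the box against its rails, and finish holding it level there, above the box, without putting it down; never lift the box or part the lids before they are on it, and leave the other things alone.

Things in the scene. Friction and masses are not known exactly. Their poses are not given: they have to be found in the camera images.
- stop_mat: Fixed black rubber mat, 230x230x4 mm, with aluminium rails 28 mm high along its far (+x) and left (+y) edges, inner faces at x = 103 and y = 103 mm of its frame. Origin: centre of its underside, z up. Place and yaw (up to 0.3) vary. The box is home with its centre at x = y = 39 mm of this frame, its origin 4 mm above, sides parallel.
- stop_corner (a point): Inner corner where the two rail faces meet, on the mat's upper face (axes as the mat's).
- sewing_box: Loose open blue tin, 128x128 mm, 60 tall, walls 4, about 0.9 kg; spools inside reach 45 mm up. Origin: centre of underside, z up, axes square to the sides. Starts on the mat, its centre 30 to 65 mm short of home along each axis, yaw within 0.25 of the mat's. Slides at 3 to 8 N, stops hard at the rails. Two open fingertips side by side, low on its near or right side, push and square it.
- inner_lid: Loose white lid (bobbin tray), about 0.25 kg. Origin: centre of its flange's underside, z up. Flange 128x128x4 mm; below it a plug 9 mm deep, tapered: 2 mm play a side in the box's mouth at the top, 5 at its lower edge. Starts on the washer top, right of the mat, standing on the plug, yaw up to 0.5. Home: origin 60 mm above the box's origin, sides parallel (any quarter turn).
- handle_top (a point): Middle of the top of the inner lid's fixed wooden handle bar, 76 mm above that lid's origin (same axes). The bar is 30 mm along x, 14 along y; it comes up through the outer lid's collar and stands 34 mm out of it. Gripped there across its 14 mm it carries both lids; pass the tall coin meter behind them (0.19 m tall, front 0.62 m ahead of the robot) on the robot's side.
- outer_lid: Loose blue lid, about 0.16 kg, 124x124 mm, 20 tall, walls 3. Origin: centre of its lower edge, z up. Nested, it lies on the inner lid's flange, its origin 4 mm above that lid's origin, kept in place by a low rim with 3 mm play, yaw alike within 0.1. A lift of 72 mm brings its lower edge level with the handle top.
- collar_top (a point): Middle of the top of the outer lid's aluminium collar, 38 mm above that lid's origin (same axes). The collar stands 18 mm high on the lid, outside 52 mm along x, 36 along y, round a slot 42x26 mm in which the handle bar has 6 mm play. Straddle the bar, grip the collar's outer faces across 36 mm and go straight up to lift the outer lid alone.
- scissors: Bystander: blue-handled scissors, 87x199x9 mm, lying on the left; loose, to be left alone. Origin: centre of its underside.
- button_pot: Bystander: small pot with a red lid, 58 mm wide, 50 mm tall, at the back right of the middle; loose, to be left alone. Origin: centre of its underside.
- marker: Bystander: blue and white marker pen, 135 mm long, lying at the front edge; loose, to be left alone. Origin: centre of its underside.
- stain_dropper: Bystander: brown dropper bottle with black rubber top, 33 mm wide, 102 mm tall, at the back right of the middle; loose, to be left alone. Origin: centre of its underside.
- lint_roller: Bystander: lint roller with a red handle, 226 mm long, 46 mm thick, lying on the right; loose, to be left alone. Origin: centre of its underside.
- tape_masking: Bystander: roll of masking tape lying flat, 104 mm wide, 25 mm high, on the right; loose, to be left alone. Origin: centre of its underside.

How it is judged (in metres and radians):
On the way, in this order (a step that is already met when the one before it is completed fails the run):
1. the box stands flat against both rails, lids still apart from it (x of sewing_box in the frame of stop_mat above 0.036 m and y of sewing_box in the frame of stop_mat above 0.036 m and angle between the x axis of sewing_box and the x axis of stop_mat, either way round below 0.03 rad and z of sewing_box in the frame of stop_mat below 0.008 m and angle between sewing_box's own z axis and vertical below 0.06 rad), for 0.2 s.
2. the nested lids are on the box, the inner lid fully home, and the fingers have let go of them (x of sewing_box in the frame of stop_mat above 0.034 m and y of sewing_box in the frame of stop_mat above 0.034 m and angle between the x axis of sewing_box and the x axis of stop_mat, either way round below 0.05 rad and z of sewing_box in the frame of stop_mat below 0.008 m and angle between sewing_box's own z axis and vertical below 0.06 rad and z of inner_lid in the frame of sewing_box between 0.056 and 0.063 m and x of inner_lid in the frame of sewing_box between -0.006 and 0.006 m and y of inner_lid in the frame of sewing_box between -0.006 and 0.006 m and angle between inner_lid's own z axis and vertical below 0.05 rad and z of outer_lid in the frame of inner_lid below 0.0075 m and x of outer_lid in the frame of inner_lid between -0.007 and 0.007 m and y of outer_lid in the frame of inner_lid between -0.007 and 0.007 m and contact force between the fingers and inner_lid below 0.1 N and contact force between the fingers and outer_lid below 0.1 N), for 0.2 s.
At the end, for the whole second after the job is handed in: Box within 5 mm and 0.05 rad of flush with both rails; inner lid home on it (3 mm in height, 6 mm sideways), untouched by the robot; outer lid held still by the fingers over the box (within 60 mm), level within 0.2 rad, its lower edge above the handle top, touching nothing else (x of sewing_box in the frame of stop_mat above 0.034 m and y of sewing_box in the frame of stop_mat above 0.034 m and angle between the x axis of sewing_box and the x axis of stop_mat, either way round below 0.05 rad and z of sewing_box in the frame of stop_mat below 0.008 m and angle between sewing_box's own z axis and vertical below 0.06 rad and z of inner_lid in the frame of sewing_box between 0.056 and 0.063 m and x of inner_lid in the frame of sewing_box between -0.006 and 0.006 m and y of inner_lid in the frame of sewing_box between -0.006 and 0.006 m and angle between inner_lid's own z axis and vertical below 0.05 rad and z of outer_lid in the frame of inner_lid above 0.076 m and horizontal distance between outer_lid and sewing_box below 0.06 m and angle between outer_lid's own z axis and vertical below 0.2 rad and contact force between the fingers and outer_lid above 1 N and contact force between outer_lid and inner_lid below 0.05 N and contact force between each of the arm, the fingers and inner_lid below 0.1 N and linear speed of outer_lid below 0.03 m/s); the arm keeps its last pose, push and grip.
It fails at once if the outer lid parted from the inner lid while the inner lid was not home on the box (z of outer_lid in the frame of inner_lid above 0.03 m and (z of inner_lid in the frame of sewing_box above 0.067 m or horizontal distance between inner_lid and sewing_box above 0.02 m)).
It fails at once if the box was lifted off the mat or tipped (z of sewing_box in the frame of stop_mat above 0.02 m or angle between sewing_box's own z axis and vertical above 0.25 rad).
It fails at once if a bystander was moved by more than 20 mm (distance of any of scissors, button_pot, marker, stain_dropper, lint_roller, tape_masking from where it was at the start of the episode above 0.02 m).
It also fails if it takes over 70 s, if anything falls off the work surface, if the arm or the gripper's body presses on something with over 40 N, if the wrist force passes 120 N, or if a joint passes its speed limit or range.

## Working session

There is one attempt and no reset: what is moved stays moved. The work goes in short steps, each a Python script; the robot and the scene stay as the last script left them, time stands still between calls to the robot, and variables do not carry over. Pictures are saved under pics/ and viewed, at most 12 in all, crops included, and the job is handed in when it is done.

```bash
ls; mkdir -p pics
python3 - <<'E'
from plant import robot
import cv2,numpy as np
for n in("top","side"):
    c=robot.get_calibration(n); print(n,c, -cv2.Rodrigues(np.array(c["rvec"],float))[0].T@np.array(c["tvec"],float))
    f=robot.grab_frame(n); cv2.imwrite(f"pics/{n}0.png",f)
f=[cv2.imread(f"pics/{n}0.png") for n in("top","side")]
o=robot.observe();print(o["time"],o["tcp_rot"],o["tool_pos"])
E
```

```text
pics
top {'vertical_fov': 46.78411368508225, 'cx': 257.27548148156717, 'cy': 188.2743292441151, 'k1': 0.03595765069721765, 'rvec': array([ 2.21136572, -2.18122575,  0.06386692]), 'tvec': array([-0.06055008,  0.56426413,  1.54113251])} [ 0.48145197 -0.0464673   1.56945676]
side {'vertical_fov': 51.80436764289433, 'cx': 252.89452763350826, 'cy': 192.03309731493403, 'k1': 0.04735479089924184, 'rvec': array([ 0.42545499, -2.68822156,  1.27292584]), 'tvec': array([0.53205449, 0.20845617, 1.48739901])} [0.18705528 1.13282006 1.10481708]
0.1 [-1.79934563e+02 -1.55521739e-02  2.48560731e+01] [ 0.25215925 -0.54420947  0.30321021]
```

View pics/top0.png

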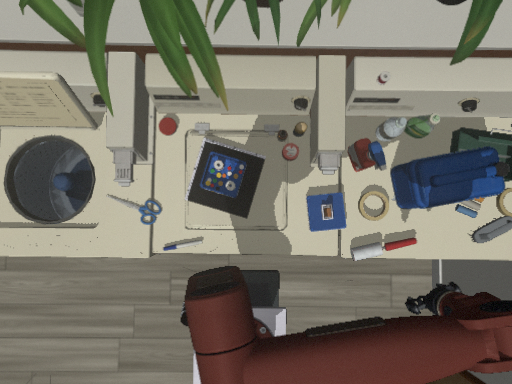

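View pics/side0.png

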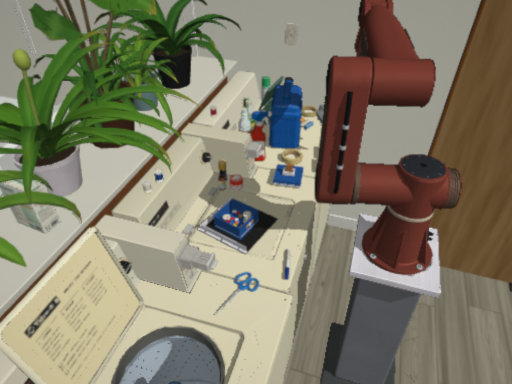

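The top view shows the mat at about (227,178) with the open box on it, the lids at (326,211), and coin meters at (330,110) and (127,115). The side view shows the same layout. Next I'll localize roughly and take wrist views.

```bash
cat > h.py <<'E'
from plant import robot
import cv2,numpy as np
def cal(n):
    c=robot.get_calibration(n); R=cv2.Rodrigues(np.array(c["rvec"],float))[0]; return c,R,np.array(c["tvec"],float)
def rays(c,R,t,px):
    px=np.atleast_2d(np.array(px,float)); f=192/np.tan(np.radians(c["vertical_fov"]/2))
    d=(px-[c["cx"],c["cy"]])/f; s=d.copy()
    for _ in range(20): s=d/(1+c["k1"]*(s**2).sum(1,keepdims=True))
    return -R.T@t, np.c_[s,np.ones(len(s))]@R
def plane(C,px,z):
    o,d=rays(*C,px); return (o+d*((z-o[2])/d[:,2:]))[:,:2]
def project(C,P):
    c,R,t=C; p=np.atleast_2d(P)@R.T+t; s=p[:,:2]/p[:,2:]; f=192/np.tan(np.radians(c["vertical_fov"]/2))
    return s*(1+c["k1"]*(s**2).sum(1,keepdims=True))*f+[c["cx"],c["cy"]]
def look(n,name):
    C=cal(n); im=robot.grab_frame(n); cv2.imwrite(f"pics/{name}.png",im)
    np.save(f"pics/{name}.npy",np.array(C,dtype=object),allow_pickle=True); return C,im
def load(name): return tuple(np.load(f"pics/{name}.npy",allow_pickle=True)),cv2.imread(f"pics/{name}.png")
def rect(im,mask_fn):
    m=mask_fn(cv2.cvtColor(im,cv2.COLOR_BGR2HSV)).astype(np.uint8)
    cs,_=cv2.findContours(m,cv2.RETR_EXTERNAL,cv2.CHAIN_APPROX_NONE); return max(cs,key=cv2.contourArea)[:,0]
E
python3 - <<'E'
from h import *
C=cal("top")
print(plane(C,[(225,176),(227,178)],0.05),plane(C,[(326,211)],0.03), plane(C,[(320,165),(345,165),(113,180),(145,135)],0.1))
for nm,p in (("wbox",(0.47,0.04,0.38)),("wlid",(0.42,-0.2,0.38))):
    for yaw in (0,):
        try:
            q=robot.ik(p,[180,0,yaw]); print(nm,q)
        except Exception as e: print(e)
    robot.move_pose(p,[180,0,0])
    W,im=look("wrist",nm); print(-W[1].T@W[2], W[1][2], robot.observe()["q"])
cv2.imwrite("pics/w.png",np.hstack([cv2.resize(load(n)[1],(400,300)) for n in("wbox","wlid")]))
E
```

```text
[[0.60381658 0.0586558 ]
 [0.59703307 0.05168029]] [[ 0.4887385  -0.29179745]] [[ 0.64085186 -0.25990649]
 [ 0.6419694  -0.34288939]
 [ 0.58124023  0.4241487 ]
 [ 0.73261602  0.3230762 ]]
wbox [-11.08268835 -14.45158344  -5.92006186  98.53152158   0.
 168.91731165]
[0.5359471  0.03950909 0.44920421] [-2.60740920e-01  7.68777797e-04 -9.65408505e-01] [-1.11506244e+01 -1.44242404e+01 -5.91888131e+00  9.85214951e+01
 -6.01986641e-03  1.68898410e+02]
wlid [-41.6398298  -15.57261333  -6.85897401  98.71363932   0.
 138.3601702 ]
[ 0.48598898 -0.19938463  0.44950427] [-0.26028542  0.00096632 -0.96553124] [-4.15279613e+01 -1.55828688e+01 -6.85514299e+00  9.87257357e+01
  1.75023241e-02  1.38411727e+02]
```

View pics/w.png

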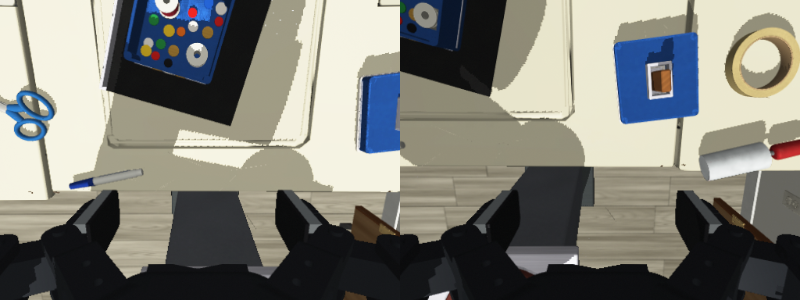

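The wrist view of the box (left half) shows the mat and box cut off at the top. The lid view (right half) shows the blue lid at about (657,78) in the composite, with a white collar and wooden bar. I'll centre both views.

Run:
```python
from h import *
for nm,p in (("wlid2",(0.46,-0.285,0.38)),("wbox2",(0.6,0.05,0.40))):
    robot.move_pose(p,[180,0,0]); robot.pause(0.3)
    W,im=look("wrist",nm); print(-W[1].T@W[2], robot.observe()["time"])
cv2.imwrite("pics/w2.png",np.hstack([cv2.resize(load(n)[1],(400,300)) for n in("wbox2","wlid2")]))
```

```text
[ 0.52579142 -0.28391939  0.45001188] 4.225
[0.66578403 0.04928801 0.46942345] 5.9333
```

View pics/w2.png

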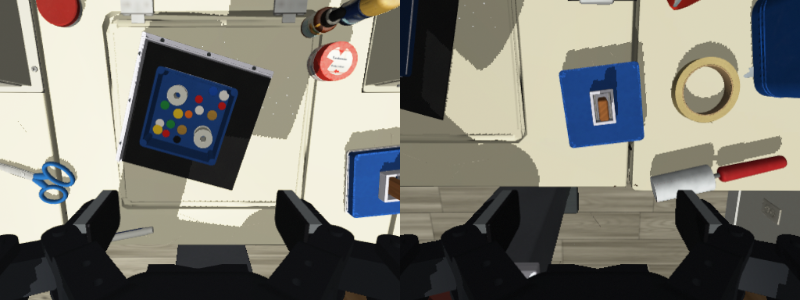

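The views show the mat with its rails along the far-left edges (about (145,40) to (270,72) and down the left), the box at (190,115), and the lid at (600,105) with the bar in its collar. Next comes measuring.

```bash
cat > meas.py <<'E'
from h import *
def blue(h): return (h[...,0]>98)&(h[...,0]<125)&(h[...,1]>110)&(h[...,2]>40)
def brown(h): return (h[...,0]>3)&(h[...,0]<20)&(h[...,1]>110)&(h[...,2]>40)
def crop(fn,x0,x1,y0,y1):
    def g(h):
        m=fn(h); k=np.zeros_like(m); k[y0:y1,x0:x1]=1; return m&k
    return g
def fitrect(C,c,z):
    (ctr,sz,a)=cv2.minAreaRect(plane(C,c,z).astype(np.float32)*1000); a=(a+45)%90-45
    return np.array(ctr)/1000,np.array(sz),a
E
python3 - <<'E'
from meas import *
C,im=load("wbox2")
hull=rect(im,crop(blue,160,320,60,240)); b=fitrect(C,cv2.convexHull(hull)[:,0],0.064); print("box",b)
C2,im2=load("wlid2")
h=rect(im2,crop(blue,190,330,60,210)); print("lid",fitrect(C2,cv2.convexHull(h)[:,0],0.033))
h=rect(im2,crop(brown,220,300,100,170)); print("handle",fitrect(C2,cv2.convexHull(h)[:,0],0.085))
C3,im3=load("wlid")
h=rect(im3,crop(brown,300,370,60,140)); print("handle far view",fitrect(C3,cv2.convexHull(h)[:,0],0.085))
h=rect(im3,crop(blue,265,390,30,170)); print("lid far view",fitrect(C3,cv2.convexHull(h)[:,0],0.033))
# mat dark
m=(im.max(2)<45).astype(np.uint8); m[260:]=0
m=cv2.morphologyEx(m,cv2.MORPH_OPEN,np.ones((3,3)))
n,l,s,_=cv2.connectedComponentsWithStats(m); i=l[190,170] ; print(s[i], i)
out=im.copy(); out[l==i]=(0,0,255)
cs,_=cv2.findContours((l==i).astype(np.uint8),cv2.RETR_EXTERNAL,cv2.CHAIN_APPROX_NONE); c=max(cs,key=cv2.contourArea)
hl=cv2.convexHull(c)[:,0]; print("mat",fitrect(C,hl,0.004))
ap=cv2.approxPolyDP(c,6,True)[:,0]; print(ap.tolist(), plane(C,ap,0.004).round(4).tolist())
cv2.drawContours(out,[hull[:,None]],-1,(0,255,255),1)
A=cv2.resize(out[30:260,130:370],None,fx=1.66,fy=1.66); B=cv2.resize(im2[60:210,190:340],None,fx=2.5,fy=2.5)
H=max(A.shape[0],B.shape[0]); P=lambda x:np.vstack([x,np.zeros((H-x.shape[0],x.shape[1],3),np.uint8)])
cv2.imwrite("pics/m1.png",np.hstack([P(A),P(B)]))
E
```

```text
box (array([0.60940186, 0.06532784]), array([128.53686523, 128.80299377]), -16.269920349121094)
lid (array([ 0.48693848, -0.29249722]), array([124.39749908, 123.2905426 ]), 6.937223434448242)
handle (array([ 0.48781131, -0.29235742]), array([32.41233063, 13.1115942 ]), 6.446707725524902)
handle far view (array([ 0.48549234, -0.28535855]), array([28.9780674 , 25.17258072]), 4.351550102233887)
lid far view (array([ 0.48706427, -0.29164087]), array([123.83187103, 124.27188873]), 6.942975997924805)
[  157    53   189   189 12615] 6
mat (array([0.59574664, 0.05712067]), array([216.91183472, 216.55921936]), -16.08055877685547)
[[190, 53], [157, 205], [296, 241], [345, 101]] [[0.7287, 0.1306], [0.5221, 0.1894], [0.4651, -0.016], [0.6685, -0.0752]]
```

View pics/m1.png

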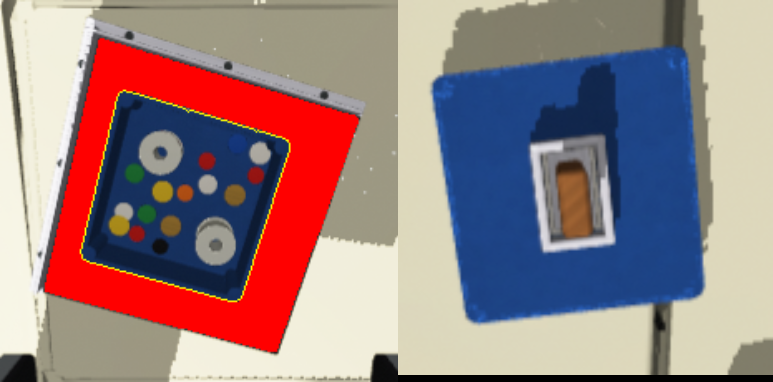

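The measurements are consistent: the box measures 128.5 mm square and the mat's dark area 217 mm (218 expected). I get mat yaw −16°, mat centre (0.603, 0.061), and the box about 34 mm short on both axes. Next I push it, first +x, then +y, then x again.

```bash
cat >> h.py <<'E'
YAW=-16.0; MC=np.array([.6031,.0612])
def mw(x,y,z=None):
    a=np.radians(YAW); p=MC+np.array([x*np.cos(a)-y*np.sin(a),x*np.sin(a)+y*np.cos(a)])
    return p if z is None else [*p,z]
E
cat > push.py <<'E'
from h import *
import sys
def push(axis,off,back,end,zt=0.088):
    yaw,P=(164,lambda s,z:mw(s,off,z)) if axis=="x" else (74,lambda s,z:mw(off,s,z))
    robot.move_pose(P(back,.18),[180,0,yaw])
    g=robot.line_to(P(back,zt),vel=.1,guard=15); print("down",g)
    if g: robot.line_to(P(back,.18)); return False
    f0=np.array(robot.observe()["ft_force"])
    g=robot.line_to(P(end,zt),vel=.04,guard=22); o=robot.observe()
    d=np.array(o["tool_pos"][:2])-MC; a=np.radians(YAW); R=np.array([[np.cos(a),np.sin(a)],[-np.sin(a),np.cos(a)]])
    print(axis,"stop",g,"mat xy mm",(R@d*1000).round(1),"F",(np.array(o["ft_force"])-f0).round(1),"t",o["time"])
    robot.line_to(P(back+.02,zt),vel=.12); robot.line_to(P(back+.02,.18),vel=.2)
E
python3 - <<'E'
from push import *
print("tip_reach",robot.tip_reach)
for p,y in ((mw(-.1,.006,.18),164),(mw(.033,-.1,.18),74),(mw(.033,-.1,.088),74),(mw(-.025,.033,.088),164)): print(np.round(robot.ik(p,[180,0,y]),1))
push("x",.006,-.1,-.025)
E
```

```text
tip_reach 0.0726
[ -4.   -7.8 -20.9  76.9   0.   12. ]
[-16.4   8.3  -4.8  76.9   0.   89.6]
[-16.4  11.8 -10.7  67.5   0.   89.6]
[ -2.9   9.8 -13.   67.2   0.   13.1]
down False
x stop True mat xy mm [-36.8   6.1] F [-0.6 -0.9 -0.2] t 10.825
```

Run:
```python
from push import *
push("y",.033,-.1,-.025)
push("x",.036,-.1,-.025)
robot.move_pose([.46,.02,.40],[180,0,-6]) if 0 else robot.move_pose(mw(.09,.06,.38),[180,0,164]); robot.pause(.3)
C,im=look("wrist","wb3"); print(-C[1].T@C[2],robot.observe()["time"])
look("top","t3")
from meas import *
h=rect(im,blue); print(fitrect(C,cv2.convexHull(h)[:,0],.064), mw(.039,.039))
cv2.imwrite("pics/v3.png",np.hstack([im,cv2.resize(load("t3")[1][120:260,170:360],None,fx=1.5,fy=1.5,dst=None) if 0 else im[:,:0]]))
```

```text
down False
y stop True mat xy mm [ 32.8 -36.5] F [-0.4 -2.9  1.4] t 15.6917
down False
x stop True mat xy mm [-36.8  35.8] F [ 0.4 -0.4 -0.6] t 20.525
[0.64270609 0.11241319 0.44933346] 23.1417
(array([0.64997888, 0.08790082]), array([128.36886597, 126.14096069]), -15.929779052734375) [0.65133906 0.08793935]
```

View pics/v3.png

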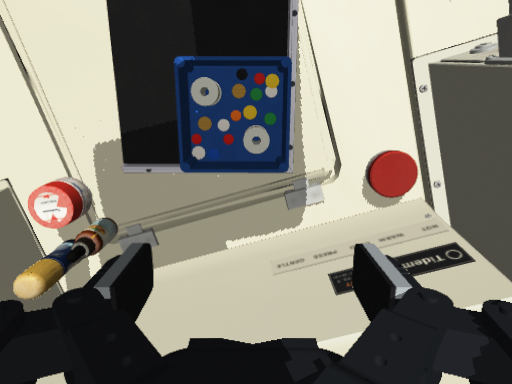

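The box now sits in the corner of both rails (blue square at about (235,115) px, flush with both rails). It measures (0.650, 0.088) at −15.9°, within 1.5 mm of home. Now I'll grasp the lids by the bar.

Run:
```python
from h import *
L=[.4875,-.2924]
robot.move_pose([*L,.25],[180,0,186.8-360]); print(robot.observe()["q"].round(1))
g=robot.line_to([*L,.127],vel=.1,guard=10); o=robot.observe(); print("down",g,o["tool_pos"],o["time"])
if not g:
    robot.set_gripper(0.0); o=robot.observe(); print(o["gripper_width"],o["gripper_force"],o["ft_force"])
    robot.line_to([*L,.157],vel=.06); robot.pause(.3); o=robot.observe(); print(o["gripper_width"],o["ft_force"],o["torque"],o["time"])
C,im=look("side","s4"); p=project(C,[[*L,.05]])[0].astype(int); print(p)
cv2.imwrite("pics/v4.png",cv2.resize(im[p[1]-50:p[1]+50,p[0]-60:p[0]+60],None,fx=5,fy=5))
```

```text
[-44.1   0.2  -5.9  83.8   0.  -50.9]
down False [ 0.48786291 -0.29272268  0.12780023] 26.2667
0.012922318252108076 59.44701433181763 [-0.03078707  0.00963092  1.26126805]
0.012998643809817821 [ 0.48276955 -0.08955024 -3.46060388] [-0.0570483  -0.00040725  0.00300574] 27.8667
[288 169]
```

View pics/v4.png

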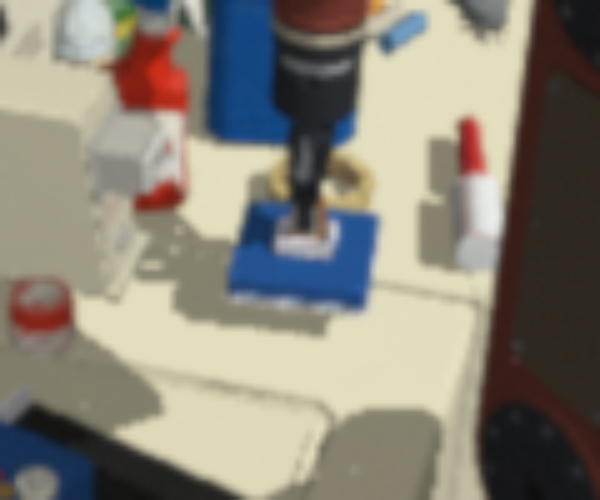

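The side view shows both lids lifted together, nested, off the surface (about (305,260) px), with the wrist reading about 4 N. Now I carry them and lower.

Run:
```python
from h import *
H=[.6507,.0879]
robot.line_to([.4875,-.2924,.27],vel=.15)
robot.line_to([.49,-.02,.27],vel=.2,rotation=[180,0,175])
robot.line_to([*H,.27],vel=.15,rotation=[180,0,164]); robot.line_to([*H,.215],vel=.1); robot.pause(.3)
o=robot.observe(); print(o["tool_pos"],o["tcp_rot"],o["gripper_width"],o["ft_force"],o["time"])
from meas import *
for n in("top","side"):
    C,im=look(n,n[0]+"5")
    p=project(C,[[*H,.1]])[0].astype(int); cv2.imwrite(f"pics/v5{n}.png",cv2.resize(im[p[1]-50:p[1]+50,p[0]-50:p[0]+50],(400,400)))
g=robot.line_to([*H,.186],vel=.03,guard=6); o=robot.observe(); print(g,o["tool_pos"],o["ft_force"],o["torque"],o["time"])
cv2.imwrite("pics/v5.png",np.hstack([cv2.imread("pics/v5top.png"),cv2.imread("pics/v5side.png")]))
```

```text
[0.65094085 0.08790846 0.21562783] [1.79989496e+02 4.86475821e-02 1.64003183e+02] 0.013292606417600897 [-0.37384312 -0.8410336  -4.66043863] 32.7667
False [0.65084666 0.08790324 0.18632497] [-0.49168696 -0.43664843 -4.07758184] [-0.00509257 -0.04262774  0.02023976] 33.9833
```

View pics/v5.png

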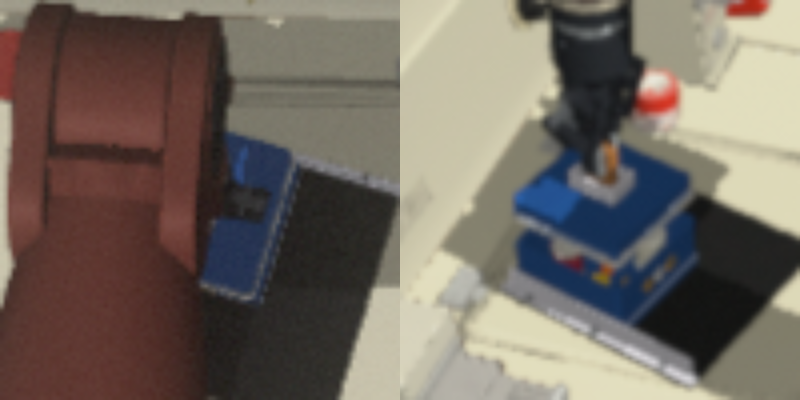

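The side view shows the nested lids level and squarely over the box. The plug has entered without contact, so I'll finish the descent and let go.

Run:
```python
from h import *
H=[.6507,.0879]
g=robot.line_to([*H,.180],vel=.015,guard=5); o=robot.observe(); print(g,o["tool_pos"],o["ft_force"],o["time"])
robot.set_gripper(.085); robot.pause(.4); o=robot.observe(); print(o["tool_pos"],o["ft_force"],o["gripper_width"])
robot.line_to([*H,.25],vel=.15); robot.line_to(mw(-.035,.039,.36),vel=.2) ; robot.pause(.3)
C,im=look("wrist","w6"); S,ims=look("side","s6"); print(-C[1].T@C[2],robot.observe()["time"])
p=project(S,[[*H,.08]])[0].astype(int)
cv2.imwrite("pics/v6.png",np.hstack([im[:384],cv2.resize(ims[p[1]-48:p[1]+48,p[0]-36:p[0]+36],(288,384))]))
```

```text
True [0.65096309 0.08790705 0.18198447] [ 0.2351974  -0.0742336   4.64290483] 34.3333
[0.65007627 0.08791847 0.18027893] [0.71729386 0.5547298  0.35359401] 0.0851204451394579
[0.51736012 0.12640788 0.42864681] 37.25
```

View pics/v6.png

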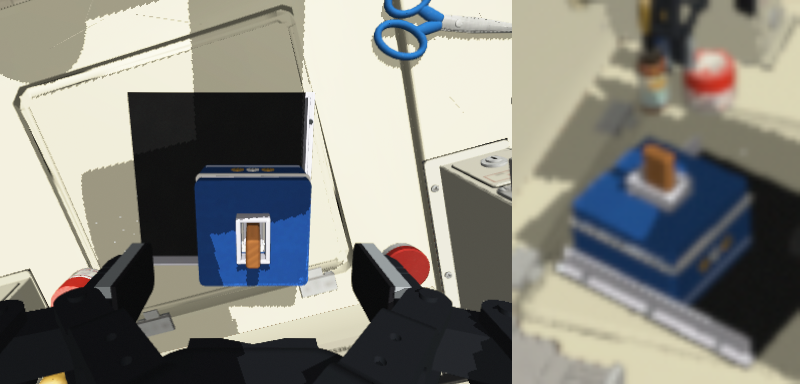

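The lids sit flush on the box with the plug fully in (wrist view, lid at about (253,230) px; side view agrees). I'll measure the lid pose, then grip the collar.

Run:
```python
from meas import *
C,im=load("w6")
h=rect(im[:, :],lambda H:crop(blue,180,325,168,300)(H)); 
pts=h[h[:,1]>182]; r=fitrect(C,cv2.convexHull(pts)[:,0],.088); print("lid",r)
m=crop(lambda H:(H[...,1]<70)&(H[...,2]>80),225,285,205,275)
c=rect(im,m); print("collar",fitrect(C,cv2.convexHull(c)[:,0],.106))
c=rect(im,crop(brown,225,285,205,275)); top=fitrect(C,cv2.convexHull(c)[:,0],.140); print("handle",top)
hs=plane(C,c,.140)@np.array([[np.cos(np.radians(16)),np.sin(np.radians(16))],[-np.sin(np.radians(16)),np.cos(np.radians(16))]]).T if 0 else None
a=np.radians(-16); ey=np.array([-np.sin(a),np.cos(a)])
P=plane(C,c,.140); print("handle y along mat y rel H mm",np.percentile((P-[.6507,.0879])@ey*1000,[3,97]))
c=rect(im,m);P=plane(C,c,.106); print("collar y rel H",np.percentile((P-[.6507,.0879])@ey*1000,[3,97]))
```

```text
lid (array([0.65135687, 0.08797681]), array([124.18253326, 119.76138306]), -15.999786376953125)
collar (array([0.64750153, 0.08939687]), array([35.99204636, 56.74541473]), -15.216346740722656)
handle (array([0.63990961, 0.09128581]), array([12.40778542, 44.53028488]), -16.001556396484375)
handle y along mat y rel H mm [-5.90716196  6.46734486]
collar y rel H [-17.00279732  17.78160916]
```

Run:
```python
from h import *
H=[.6508,.0883]
robot.line_to([*H,.25],vel=.15,rotation=[180,0,164]); robot.pause(.2)
g=robot.line_to([*H,.161],vel=.06,guard=6); o=robot.observe(); print(g,o["tool_pos"],o["ft_force"])
if not g:
    robot.set_gripper(0.02); o=robot.observe(); print(o["gripper_width"],o["gripper_force"],o["ft_force"],o["tool_pos"],o["time"])
    f0=o["ft_force"]
    g=robot.line_to([*H,.175],vel=.02,guard=12); robot.pause(.2); o=robot.observe(); print(g,o["gripper_width"],o["ft_force"]-f0,o["tool_pos"])
S,ims=look("side","s7"); p=project(S,[[*H,.09]])[0].astype(int)
cv2.imwrite("pics/v7.png",cv2.resize(ims[p[1]-50:p[1]+50,p[0]-60:p[0]+60],(600,500)))
```

```text
False [0.65102639 0.08830143 0.16147537] [-0.46907786  0.01542116 -0.11294834]
0.03460155410362374 61.305474042892456 [-0.5409673  -0.39150397  2.98894621] [0.65100616 0.08825809 0.16140313] 40.6333
False 0.03497478138896176 [ 0.84433794 -0.39468144 -4.27436775] [0.65071443 0.08832102 0.17484202]
```

View pics/v7.png

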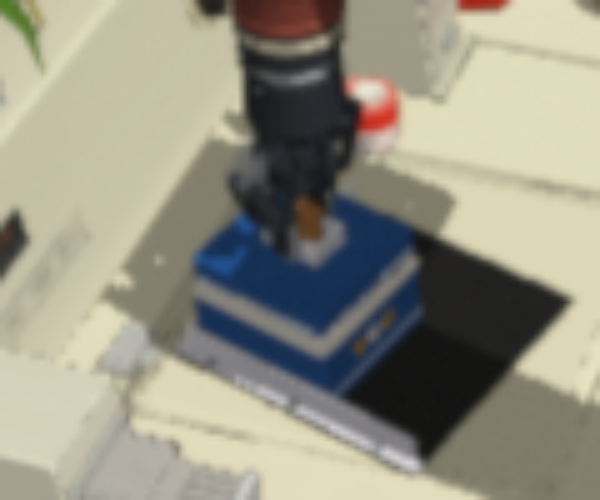

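The side view shows the blue outer lid raised 14 mm with the white inner lid still on the box. The load of about 1.3 N matches the outer lid alone, so I continue straight up.

Run:
```python
from h import *
H=[.6508,.0883]
g=robot.line_to([*H,.256],vel=.04,guard=10); robot.pause(.5); o=robot.observe(); print(g,o["gripper_width"],o["gripper_force"],o["ft_force"],o["tool_pos"],o["time"])
S,ims=look("side","s8"); p=project(S,[[*H,.1]])[0].astype(int)
cv2.imwrite("pics/v8.png",cv2.resize(ims[p[1]-60:p[1]+50,p[0]-60:p[0]+60],(600,550)))
```

```text
False 0.034291011444426846 60.75803518295288 [ 0.53118736  0.44324569 -2.48156901] [0.65080051 0.08832101 0.25599946] 44.4083
```

View pics/v8.png

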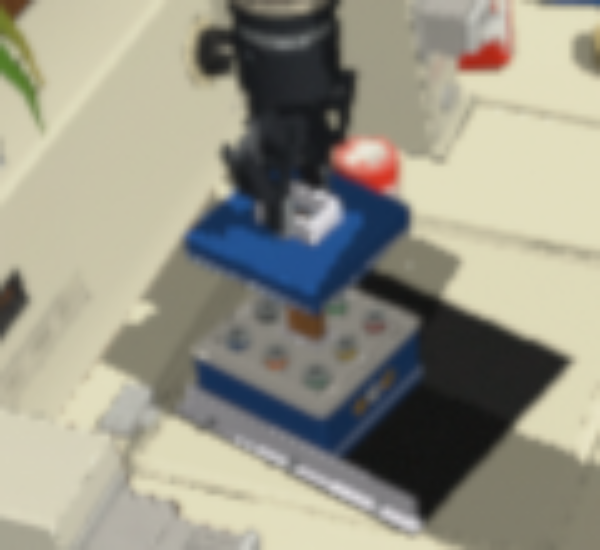

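The outer lid is held level about 95 mm up. The inner lid, with the bar below it, is seated on the box, and the box is against its rails. Handing in.

```bash
python3 -c "
from plant import robot
print(robot.job_done())"
```

```text
the job is handed in; nothing more can be done
None
```

I handed the job in at about 44 s, and no verdict came back: the box is flush against both rails, the inner lid is fully seated, and the outer lid is held level about 20 mm clear above the handle.

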